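# Tip the rinsed tube lengths out of the wire basket

### The job

One of the two wire rinse baskets on the draining stand holds three lengths of brass tube: push that basket forward, still upright, until its front foot stops squarely against the stand's front lip, then tip it forward over the lip so that all three tubes roll out through its spout into the lined tray, rocking it if they hang up. Do not touch the clean tubes and do not lift the basket's front foot off the stand; then let the basket back down, without dropping it, so that it stands on both feet on the stand. Leave the basket with the bangles, the mallet and the ring mandrel where they are.

Things in the scene. Friction and masses are not known exactly. Their poses are not given: they have to be found in the camera images.
- basket: Wire rinse basket holding the tubes, loose, 0.3-0.45 kg empty, with a bail handle, on the left or right half of the stand, 25-55 mm short of the lip, up to 6 deg askew. Origin: centre of its underside, z up, x to its spout. 124 mm long, 112 wide inside, rim 85 mm up, mesh floor 18 mm up. Grate and lip friction 0.3-0.5: pushed low it slides, pushed high it may tip. Home at the lip: x = 24 mm in the stand frame.
- basket_pivot (a point): Midpoint between the two pivots of that basket's swinging bail handle (above the basket's origin, 75 mm above its underside); axes as the basket's. The bail is 7 mm wire, a level bar 80 mm long 90 mm from the pivots. It starts leaning back by an unmeasured 3 to 29 degrees and swings with under 1 N; pegs stop it upright. Pushed on forward at the stop (2 to 5 N) it tips the basket over its front foot.
- basket_back (a point): Middle of that basket's flat back wall, outer face, 50 mm above the underside (x = -65 mm in the basket's frame). A place to push it from behind; pushed here it slides with about 2 to 4 N, and the force climbs when the front foot meets the lip. If it meets the lip askew it can wedge there; pushing the side that lags squares it.
- basket_foot (a point): Middle of that basket's front foot, on the axis of an 8 mm round bar 104 mm long along y (72 mm ahead of the basket's origin, 4 mm above its underside); the basket tips about this line, and falls back by itself if let go below about 50 degrees. The rear foot is a like bar at x = -56 mm.
- basket_spout (a point): Middle of the spout's outer edge (115 mm ahead of the basket's origin, 37 mm above its underside). The front corners close in to a notch 86 mm wide, open from rim to floor; from it a sheet spout 56 mm long rises at 20 degrees, so the tubes stay in while the basket is level and leave at about 30 to 45 degrees of forward tilt.
- other_basket: A second basket of exactly the same make and size (origin and axes alike) on the other half of the stand, about 0.2 m beside the first; it holds two flat bangles (66 mm across) and stays as it is.
- tube_1: Length of plain brass tube, 30 mm outside diameter, 70 mm long, about 0.09 kg, lying across the basket floor. Origin at its centre; y along its axis. Wet and fairly slippery (friction about 0.25 to 0.3 in the basket). It may hang up on its neighbours or the sides of the notch on the way out; letting the basket back and tipping it again frees it.
- tube_2: Second tube, the same.
- tube_3: Third tube, the same.
- stand: Draining stand, a steel bar grate fixed to the bench. Origin on the bench below its middle; x towards the lip and the tray, y along the lip, z up. The grate's top is at 45 mm and reaches from x = -115 to 105 mm, y = +-230 mm. Along its front edge stands a lip, 3 mm thick and rising 7 mm above the grate, inner face at x = 100 mm.
- tray: Fixed wooden tray with a grey cloth lining, in front of the lip. 190 mm (x) by 440 mm (y) outside, walls 8 mm thick and 32 mm high, inner floor 8 mm up; its near wall stands 6 to 12 mm beyond the lip. Origin: centre of its underside on the bench, axes as the stand's.
- mallet: Wooden mallet lying on the bench beside the work, 240 mm long, head 50 mm thick and 90 mm wide. Bystander.
- mandrel: Steel ring mandrel with a dark wooden handle, 300 mm long, 29 mm thick, lying on the bench on the other side. Bystander.
Things that resemble listed ones, but are neither listed nor needed, are in the scene too. Leave any pink or white look-alike of the tube_1 alone.

How it is judged:
On the way, in this order (a step that is already met when the one before it is completed fails the run):
1. the loaded basket stands upright with its front foot square against the lip (x of basket_foot in the frame of stand above 0.0935 m and angle between the y axis of basket and the y axis of stand, either way round below 0.06 rad and angle between basket's own z axis and vertical below 0.06 rad), for 0.2 s.
2. the basket is tipped forward on its front foot (angle between basket's own z axis and vertical above 0.4 rad and x of basket_foot in the frame of stand above 0.085 m), for 0.1 s.
3. all three tubes lie in the tray (x of tube_1 in the frame of tray between -0.092 and 0.092 m and y of tube_1 in the frame of tray between -0.217 and 0.217 m and z of tube_1 in the frame of tray between 0.005 and 0.055 m and x of tube_2 in the frame of tray between -0.092 and 0.092 m and y of tube_2 in the frame of tray between -0.217 and 0.217 m and z of tube_2 in the frame of tray between 0.005 and 0.055 m and x of tube_3 in the frame of tray between -0.092 and 0.092 m and y of tube_3 in the frame of tray between -0.217 and 0.217 m and z of tube_3 in the frame of tray between 0.005 and 0.055 m), for 0.2 s.
At the end, for the whole second after the job is handed in: All three tubes lie at rest inside the tray's walls (centres within its outline and under 55 mm above its underside), and the basket stands still and upright (within 0.06 rad) with its feet on the stand's grate behind the lip, its front foot at the grate's height within about 7 mm (all of step 3 and angle between basket's own z axis and vertical below 0.06 rad and z of basket_foot in the frame of stand between 0.042 and 0.056 m and x of basket_foot in the frame of stand between -0.03 and 0.104 m and linear speed of each of tube_1, tube_2, tube_3 below 0.05 m/s and linear speed of basket below 0.03 m/s); the robot touches nothing.
It fails at once if the robot touches a tube (contact force between any of the arm, the fingers and tube_1 above 0.3 N or contact force between any of the arm, the fingers and tube_2 above 0.3 N or contact force between any of the arm, the fingers and tube_3 above 0.3 N).
It fails at once if the basket's front foot is lifted off the stand (by more than 25 mm) (z of basket_foot in the frame of stand above 0.075 m).
It fails at once if the basket is dropped or flung (turns faster than 3 rad/s) (angular speed of basket above 3 rad/s).
It fails at once if the other basket is moved by more than 15 mm, or the mallet or the mandrel by more than 20 mm (distance of other_basket from where it was at the start of the episode above 0.015 m or distance of any of mallet, mandrel from where it was at the start of the episode above 0.02 m).
It also fails if it takes over 59 s, if anything falls off the work surface, if the arm or the gripper's body presses on something with over 40 N, if the wrist force passes 120 N, or if a joint passes its speed limit or range.

### The arm

A 6-joint arm with a two-finger parallel gripper is mounted at the origin on the work surface. World frame = base frame: x ahead of the robot, y to its left, z up, the work surface at z = 0. Lengths are in m, angles in rad, forces in N, time in s.
With the tool pointing down it reaches from about 0.3 to 0.875 m from the base axis. Payload 6.4 kg.
Tool frame: the origin (TCP) lies midway between the tips of the shut fingers; the grasp point (between the pads) lies 19 mm behind it; x points along the fingers, y is the direction in which the jaws open and shut, and the axes are right-handed (so a half turn about x gives the same grasp; the last joint's range is limited). The gripper opens to 85 mm and grips with 20 to 120 N. Pads are 22 mm wide; open, the fingers measure 114 mm over their backs; the gripper's body (76 mm by 85 mm) begins 54 mm behind the grasp point. The pads swing forward as they close: fully open they stand 13 mm farther back than shut.
Start: joints at [-1.375, 0.181, 1.607, -0, 1.354, -0.206], TCP at [0.225, -0.529, 0.198] pointing down, gripper open.
Joint ranges: [-2.99, 2.99], [-0.89, 2.07], [0.3, 2.58], [-1.14, 4.28], [0, 2.63], [-3.12, 3.12]. Speed limits (rad/s): [2.57, 2.57, 3.01, 3.14, 3.14, 3.14].

### API

Orientations are given as a 3x3 rotation matrix whose columns are the frame's x, y, z axes.
In Python, from rig import robot gives the robot as it stands.
- The arm moves only by the tool carry_out, never from a script. Its argument "deltas" is a list of rows, each a list of 3 entries, a list of its own where there are three numbers: the closure, from -1 (fully open) to 1 (shut), so that 0 is half open, then the shift along the tool's x, y, z in m, then the turn, a rotation vector about the tool's x, y, z in rad. In form: [[fingers, [x, y, z], [wx, wy, wz]], ...]. A call has 1 to 20 rows; each row shifts and turns the pose as measured when the row begins, along the tool's axes as they then stand; what a row does not reach is not made up. A row lasts 1/10 s, in which the tool goes at most 50 mm and 8.59 degrees, less where a joint would pass 70% of its speed; a pose out of reach is approached as far as the arm can. A call with a gripper value outside its range is refused whole. The fingers move at their own pace and stop on an object; "grip_force" is the grip in N (left out, the last holds). Time passes only in rows, so rows that do not move let the fingers close. It gives the time, the measured TCP pose, the force and the opening at its end, in the units of the state.
- robot.get_obs(): the state, without advancing time (a new reading comes with each control period).
- robot.read_camera(name): name is "scene" or "top"; returns the picture (480x640x3 uint8, red, green, blue); there is no depth.
- robot.get_calibration(name): a dict with "fx", "fy", "cx", "cy" (pixels), "position" and "attitude" of the camera in the world. Camera axes: x right, y up, looking along -z (the intrinsics and any distortion apply to the point x, -y, -z); pixel columns grow to the right and rows downward; lengths in m; the calibration is good to about 2 mm. A picture is of the moment at which its call begins. get_calibration takes no time and is no camera call.
- robot.hand_in(): hands the job in, once; it reports no verdict.
The state is a dict: "time_s": time; "joint_pos": joint angles; "joint_velocities": joint speeds; "tau": joint torques, N m; "tcp_pos": TCP position; "ee_rot": TCP orientation; "contact_force": force on the tool from outside, world axes, zero at the start; "torque": the same for the moment, N m; "gripper_width": opening from 0.0 (shut) to 1.0 (fully open).
Only numpy, scipy, OpenCV 4.12 (cv2) and the standard library are available. Lean on these libraries where they do the work, as an engineer would, in place of code of your own. Each camera call takes 0.05 s, during which the arm holds its last target. There are 200 camera calls.

## Working session

There is one attempt and no reset: what is moved stays moved. The work goes in short steps, Python scripts to look and compute and a tool call to move; the robot and the scene stay as the last step left them, time stands still between calls to the robot, and variables do not carry over. Pictures are saved under pics/ and viewed, about 8 in all and at most 12, crops included, and the job is handed in when it is done.

Besides the shell and the picture viewer there is one more tool, called in YAML: its name, and indented under it one key for each argument. carry_out: Moves the arm, as the interface text tells. Its arguments: {"type":"object","properties":{"deltas":{"type":"array","items":{"type":"array"}},"grip_force":{"type":"number"}},"required":["deltas"]}

```bash
mkdir -p pics
python3 - <<'E'
from rig import robot
import cv2
for n in ("scene","top"):
    im=robot.read_camera(n); cv2.imwrite(f"pics/{n}0.png",im[:,:,::-1]); print(n,robot.get_calibration(n))
o=robot.get_obs(); print({k:o[k] for k in("time_s","tcp_pos","ee_rot","contact_force","gripper_width")})
E
```

```text
scene {'fx': 451.0821945751376, 'fy': 451.0821945751376, 'cx': 317.400855458891, 'cy': 240.57483790878632, 'position': array([ 0.87016436, -0.53786831,  0.78998539]), 'attitude': array([[ 0.84018154, -0.37757359,  0.38927261],
       [ 0.54204889,  0.60675809, -0.58140142],
       [-0.01667248,  0.69948753,  0.7144503 ]])}
top {'fx': 477.89928422211904, 'fy': 477.89928422211904, 'cx': 318.0830752085318, 'cy': 228.80085934069947, 'position': array([ 0.37149135, -0.00141454,  1.12352039]), 'attitude': array([[ 0.00928727,  0.99465057, -0.10287856],
       [-0.99988937,  0.0080419 , -0.0125134 ],
       [-0.01161912,  0.10298339,  0.99461521]])}
{'time_s': 0.1, 'tcp_pos': array([ 0.22475287, -0.52866412,  0.19707204]), 'ee_rot': array([[-3.08859017e-04,  3.91037686e-01, -9.20374615e-01],
       [ 1.56016711e-03, -9.20373351e-01, -3.91037673e-01],
       [-9.99998735e-01, -1.55671372e-03, -3.25818529e-04]]), 'contact_force': array([-0.94406499, -0.4213998 , -0.06350746]), 'gripper_width': 1.003172405401354}
```

View pics/scene0.png

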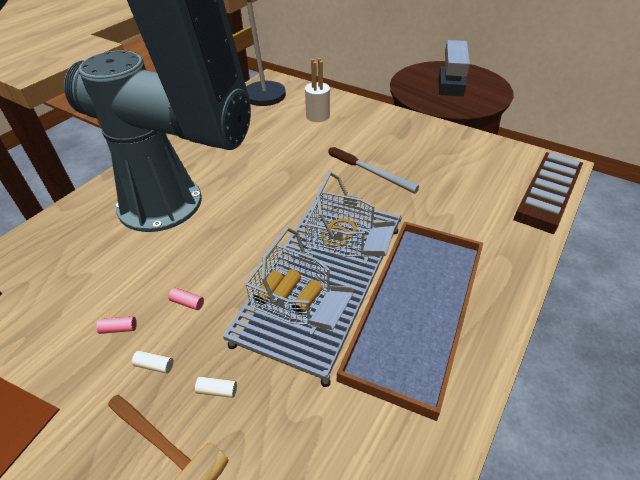

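View pics/top0.png

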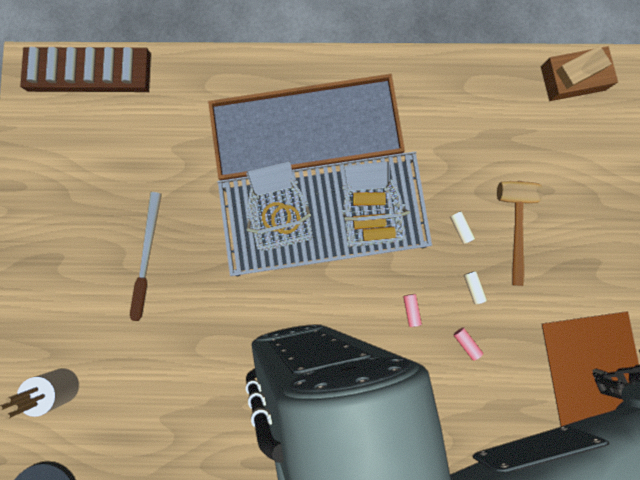

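The scene image shows two baskets. The one at scene (290,280) / top (372,210) holds three brass tubes, so it is the target. The one at scene (340,225) / top (280,215) holds bangles, so it stays. The pink and white tubes at the right are decoys. I'll confirm with an enlarged crop and measure the stand.

```bash
cat > h.py <<'E'
import numpy as np, cv2
from rig import robot
def ray(n,u,v):
    c=robot.get_calibration(n); d=np.array([(u-c["cx"])/c["fx"],-(v-c["cy"])/c["fy"],-1.])
    return np.array(c["position"]),np.array(c["attitude"])@d
def onz(n,u,v,z):
    p,d=ray(n,u,v); return p+d*(z-p[2])/d[2]
def proj(n,P):
    c=robot.get_calibration(n); q=np.array(c["attitude"]).T@(np.array(P)-c["position"])
    return c["cx"]-c["fx"]*q[0]/q[2], c["cy"]+c["fy"]*q[1]/q[2]
def crop(n,im,x0,y0,w,h,s,name):
    c=cv2.resize(im[y0:y0+h,x0:x0+w,::-1],None,fx=s,fy=s,interpolation=cv2.INTER_CUBIC); cv2.imwrite("pics/"+name,c)
E
python3 - <<'E'
from h import *
im=cv2.imread("pics/top0.png")[:,:,::-1]; a=cv2.resize(im[145:285,210:440],None,fx=3.4,fy=3.4,interpolation=cv2.INTER_CUBIC)
cv2.imwrite("pics/topcrop.png",a[:,:,::-1])
im=cv2.imread("pics/scene0.png")[:,:,::-1]
crop("scene",im,215,165,200,220,2.7,"scenecrop.png")
E
```

```text
(no output)
```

View pics/topcrop.png

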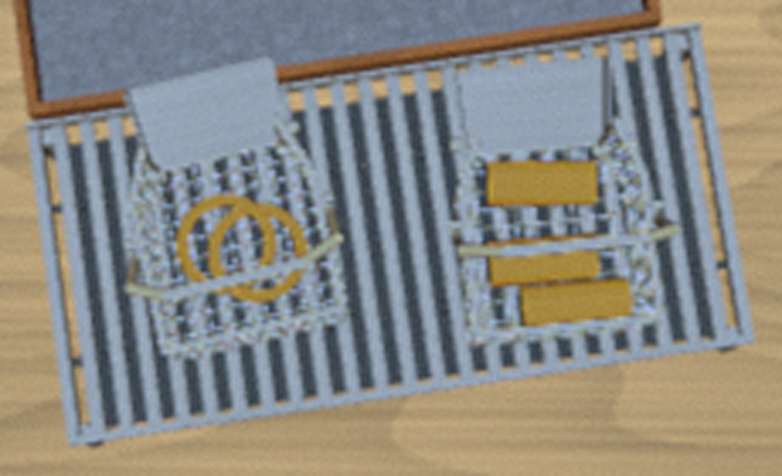

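View pics/scenecrop.png

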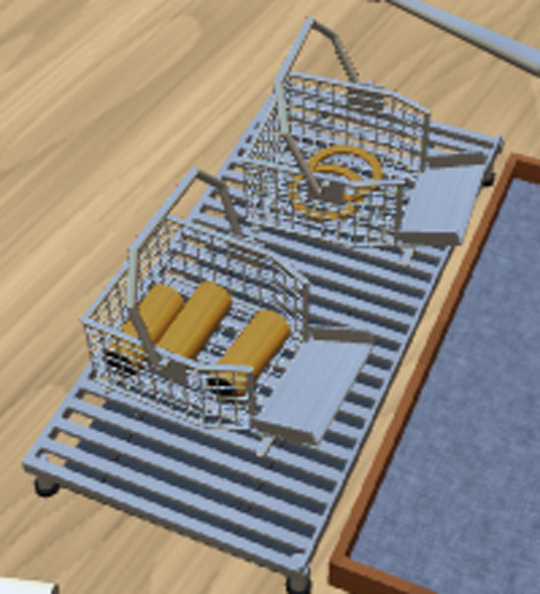

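Confirmed: the target basket on the right half (top crop) holds three brass tubes. Now computing positions from the corner, spout, rim and bail pixels.

Run:
```python
from h import *
np.set_printoptions(precision=4,suppress=True)
T=lambda x,y:(210+(x+.5)/3.4-.5,145+(y+.5)/3.4-.5)
S=lambda x,y:(215+(x+.5)/2.7-.5,165+(y+.5)/2.7-.5)
def t(x,y,z): return onz("top",*T(x,y),z)
FL,FR=t(30,122,.052),t(697,27,.052); BR,BL=t(752,343,.045),t(70,443,.045)
print("corners",FL,FR,BR,BL,"len",np.linalg.norm(FL-FR),np.linalg.norm(BL-BR),np.linalg.norm(FL-BL))
ey=(FL-FR)[:2]+(BL-BR)[:2]; ey/=np.linalg.norm(ey); ex=np.array([ey[1],-ey[0]]); yaw=np.arctan2(ex[1],ex[0])
c=(FL+FR+BR+BL)[:2]/4; c=c+ex*0.005 # grate -115..105
O=c; print("stand",O,yaw)
def st(P): d=np.array(P[:2])-O; return np.array([d@ex,d@ey,P[2]])
for n,p in dict(spL=t(457,68,.082),spR=t(607,58,.082),rimL=t(468,345,.13),rimR=t(655,320,.13),frontFL=FL,FR=FR,BR=BR,BL=BL).items(): print(n,p,st(p))
def tri(a,b):
    p,d=ray("top",*a);q,e=ray("scene",*b); d/=np.linalg.norm(d);e/=np.linalg.norm(e)
    s=np.linalg.lstsq(np.c_[d,-e],q-p,rcond=None)[0]; A,B=p+s[0]*d,q+s[1]*e; return (A+B)/2,np.linalg.norm(A-B)
for nm,a,b in [("bar",(565,244),(166,211)),("barL",(490,248),(197,172)),("barR",(635,240),(135,250)),("spL",(457,68),(373,343)),("spR",(607,58),(317,440)),("rimRL",(470,343),(180,218)),("rimRR",(655,320),(87,322)),("tube1",(543,183),(252,352))]:
    P,g=tri(T(*a),S(*b)); print(nm,P,st(P),"gap",g)
```

```text
corners [0.5913 0.2406 0.052 ] [ 0.6593 -0.2071  0.052 ] [ 0.4472 -0.2424  0.045 ] [0.377 0.209 0.045] len 0.4528477812477228 0.4567825668281099 0.21672185149275028
stand [0.5236 0.0008] 0.15247909270749607
spL [ 0.6229 -0.0447  0.082 ] [ 0.0912 -0.06    0.082 ]
spR [ 0.6302 -0.1425  0.082 ] [ 0.0835 -0.1578  0.082 ]
rimL [ 0.4385 -0.05    0.13  ] [-0.0919 -0.0373  0.13  ]
rimR [ 0.4548 -0.1644  0.13  ] [-0.0931 -0.1528  0.13  ]
frontFL [0.5913 0.2406 0.052 ] [0.1033 0.2268 0.052 ]
FR [ 0.6593 -0.2071  0.052 ] [ 0.1025 -0.2261  0.052 ]
BR [ 0.4472 -0.2424  0.045 ] [-0.1125 -0.2287  0.045 ]
BL [0.377 0.209 0.045] [-0.1133  0.2281  0.045 ]
bar [ 0.4906 -0.1028  0.2022] [-0.0484 -0.0974  0.2022] gap 0.003454436415080557
barL [ 0.4872 -0.0606  0.2026] [-0.0453 -0.0551  0.2026] gap 0.005214499023648575
barR [ 0.4938 -0.1424  0.2018] [-0.0513 -0.1369  0.2018] gap 0.0021222842259988805
spL [ 0.6218 -0.0449  0.0847] [ 0.0901 -0.0601  0.0847] gap 0.0011914146359548823
spR [ 0.6301 -0.1407  0.0875] [ 0.0837 -0.156   0.0875] gap 0.003280030674789228
rimRL [ 0.445  -0.0477  0.1199] [-0.0851 -0.036   0.1199] gap 0.012214457211571647
rimRR [ 0.456  -0.1644  0.125 ] [-0.0919 -0.153   0.125 ] gap 0.002170689044000048
tube1 [ 0.5488 -0.0992  0.0826] [ 0.0097 -0.1027  0.0826] gap 0.004144743121242304
```

Measured, in the stand frame: the basket origin is about (-0.028,-0.100), yawed about -4.3° from the stand, with about 51 mm to go to the lip. The bail bar is about (-0.048,-0.097) at z 0.20. These fit the given sizes. Plan: push with two fingers on the back wall (tool y along the stand's y), then push the bail bar. First I go behind the basket.

carry_out:
  deltas:
    - [0,[-0.03,0,0],[0.125,0,0]]
    - [0,[-0.03,0,0],[0.125,0,0]]
    - [0,[0,-0.032,-0.019],[0,0,0]]
    - [0,[0,-0.032,-0.019],[0,0,0]]
    - [0,[0,-0.032,-0.019],[0,0,0]]
    - [0,[0,-0.032,-0.019],[0,0,0]]
    - [0,[0,-0.032,-0.019],[0,0,0]]
    - [0,[0,-0.032,-0.019],[0,0,0]]
    - [0,[0,-0.032,-0.019],[0,0,0]]
    - [0,[0,-0.032,-0.019],[0,0,0]]
    - [0,[0,-0.032,-0.019],[0,0,0]]
    - [0,[0,-0.032,-0.019],[0,0,0]]
    - [0,[0,-0.03,-0.018],[0,0,0]]
    - [0,[0,0,0],[0,0,0]]

```text
time_s: 1.5
tcp_pos: [0.3841, -0.1362, 0.2559]
ee_rot: [[-0.002, 0.136, -0.991], [0.012, -0.991, -0.136], [-1.0, -0.012, 0.001]]
contact_force: [-1.1, -0.3, -0.2]
gripper_width: 0.502
```

```bash
cat >> h.py <<'E'
np.set_printoptions(precision=4,suppress=True)
O=np.array([.5236,.0008]); YAW=.1525; ex=np.array([np.cos(YAW),np.sin(YAW)]); ey=np.array([-ex[1],ex[0]])
def st(P): d=np.array(P[:2])-O; return np.array([d@ex,d@ey,P[2]])
def rep():
    o=robot.get_obs(); f=o["contact_force"]; R=o["ee_rot"]
    print("t",o["time_s"],"tcp stand",st(o["tcp_pos"]),"F stand",np.array([f[:2]@ex,f[:2]@ey,f[2]]),"w",o["gripper_width"])
    print("tool x,y in stand",[R[:2,i]@ex for i in(0,1)],[R[:2,i]@ey for i in(0,1)],"xz",R[2,0])
E
python3 -c "from h import *; rep()"
```

```text
t 1.5 tcp stand [-0.1587 -0.1142  0.2559] F stand [-1.1027 -0.1259 -0.1673] w 0.5019332567786774
tool x,y in stand [np.float64(-0.0006151171589609713), np.float64(-0.016049959181602597)] [np.float64(0.012223250570077412), np.float64(-0.9997966146127354)] xz -0.999925104083492
```

carry_out:
  deltas:
    - [0,[0.02,-0.018,0],[0.016,0,0.012]]
    - [0,[0.04,0,0],[0,0,0]]
    - [0,[0.04,0,0],[0,0,0]]
    - [0,[0.04,0,0],[0,0,0]]
    - [0,[0.03,0,0],[0,0,0]]
    - [0,[0,0,0],[0,0,0]]

```text
time_s: 2.1
tcp_pos: [0.3817, -0.1194, 0.0819]
ee_rot: [[0.002, 0.123, -0.992], [-0.005, -0.992, -0.123], [-1.0, 0.005, -0.002]]
contact_force: [-0.8, 0.3, 0.8]
gripper_width: 0.499
```

```bash
python3 -c "from h import *; rep()"
```

```text
t 2.1 tcp stand [-0.1585 -0.0972  0.0819] F stand [-0.7426  0.4333  0.7811] w 0.4989705186279478
tool x,y in stand [np.float64(0.001490574631760614), np.float64(-0.029024848746844523)] [np.float64(-0.004795355536929944), np.float64(-0.9995674038908606)] xz -0.9999873912967812
```

carry_out:
  deltas:
    - [0,[0,0,-0.02],[-0.03,0,0]]
    - [0,[0,0,-0.02],[0,0,0]]
    - [0,[0,0,-0.008],[0,0,0]]
    - [0,[0,0,-0.008],[0,0,0]]
    - [0,[0,0,-0.008],[0,0,0]]
    - [0,[0,0,-0.008],[0,0,0]]
    - [0,[0,0,-0.008],[0,0,0]]
    - [0,[0,0,-0.008],[0,0,0]]

```text
time_s: 2.9
tcp_pos: [0.4707, -0.1091, 0.0859]
ee_rot: [[-0.001, 0.151, -0.989], [-0.006, -0.988, -0.151], [-1.0, 0.005, 0.002]]
contact_force: [-2.9, -0.2, 0.2]
gripper_width: 0.499
```

```bash
python3 -c "from h import *; rep()"
```

```text
t 2.9 tcp stand [-0.069  -0.1006  0.0859] F stand [-2.8768  0.2893  0.1595] w 0.4993231752770632
tool x,y in stand [np.float64(-0.0018495988490627795), np.float64(-0.0007630853598212237)] [np.float64(-0.005472970265454716), np.float64(-0.9999847242639501)] xz -0.9999833126510517
```

carry_out:
  deltas:
    - [0,[0,0,-0.005],[0,0,0]]
    - [0,[0,0,-0.005],[0,0,0]]
    - [0,[0,0,-0.004],[0,0,0]]
    - [0,[0,0,0],[0,0,0]]

```text
time_s: 3.3
tcp_pos: [0.4866, -0.1066, 0.086]
ee_rot: [[-0.001, 0.152, -0.988], [-0.006, -0.988, -0.152], [-1.0, 0.006, 0.002]]
contact_force: [-0.4, -0.7, 0.7]
gripper_width: 0.498
```

Run:
```python
from h import *
rep(); im=robot.read_camera("top"); crop("top",im,210,145,230,140,3.4,"top1.png")
```

```text
t 3.3 tcp stand [-0.0528 -0.1006  0.086 ] F stand [-0.4666 -0.6217  0.6789] w 0.49799056066460606
tool x,y in stand [np.float64(-0.0016763759018641887), np.float64(4.141534584025202e-06)] [np.float64(-0.005598978234659187), np.float64(-0.9999843255847677)] xz -0.9999829204574264
```

View pics/top1.png

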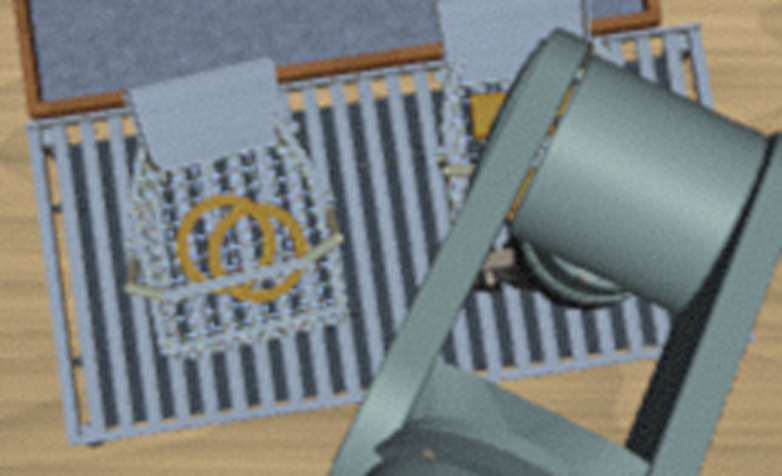

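The arm hides most of the basket. The spout's left corner has moved to crop (440,2), but no lip contact shows in the force yet. I'll keep pushing gently until the force climbs.

carry_out:
  deltas:
    - [0,[0,0,-0.003],[0,0,0]]
    - [0,[0,0,-0.002],[0,0,0]]
    - [0,[0,0,-0.002],[0,0,0]]

```text
time_s: 3.65
tcp_pos: [0.4891, -0.106, 0.0853]
ee_rot: [[-0.011, 0.153, -0.988], [-0.006, -0.988, -0.153], [-1.0, 0.005, 0.012]]
contact_force: [-10.8, -2.2, 5.8]
gripper_width: 0.502
```

carry_out:
  deltas:
    - [0,[0,0,-0.003],[0,0,0]]
    - [0,[0,0,-0.003],[0,0,0]]

```text
time_s: 3.85
tcp_pos: [0.4886, -0.1057, 0.0843]
ee_rot: [[-0.025, 0.154, -0.988], [-0.007, -0.988, -0.154], [-1.0, 0.003, 0.026]]
contact_force: [-14.0, -2.8, 7.2]
gripper_width: 0.498
```

```bash
python3 -c "from h import *; rep()"
```

```text
t 3.85 tcp stand [-0.0508 -0.0999  0.0843] F stand [-14.2196  -0.6313   7.1586] w 0.4978543059955277
tool x,y in stand [np.float64(-0.026181542353460933), np.float64(0.0022056400069329334)] [np.float64(-0.002849215397911921), np.float64(-0.9999936687544699)] xz -0.99965314425135
```

carry_out:
  deltas:
    - [0,[0,0,0.003],[0,0,0]]
    - [0,[0,0,0.003],[0,0,0]]
    - [0,[0,0,0],[0,0,0]]
    - [0,[0,0,0.015],[0,0.026,0]]
    - [0,[0,0,0.03],[0,0,0]]
    - [0,[0,0,0.03],[0,0,0]]
    - [0.4,[-0.03,0,0],[0,0,0]]
    - [0.4,[-0.04,0,0],[0,0,0]]
    - [0.4,[-0.04,0,0],[0,0,0]]
    - [0.4,[0,0,0],[0,0,0]]

```text
time_s: 4.85
tcp_pos: [0.4066, -0.1177, 0.1981]
ee_rot: [[0.007, 0.153, -0.988], [-0.002, -0.988, -0.153], [-1.0, 0.003, -0.007]]
contact_force: [1.1, -0.4, 1.0]
gripper_width: 0.301
```

Run:
```python
from h import *
rep(); a=robot.read_camera("top")[135:285,200:440]; b=robot.read_camera("scene")[165:385,215:415]
a=cv2.resize(a,(480,300),interpolation=3); b=cv2.resize(b,(273,300),interpolation=3)
a=cv2.resize(robot.read_camera("top")[135:265,310:430],(360,390),interpolation=2); b=cv2.resize(robot.read_camera("scene")[225:355,235:365],(390,390),interpolation=2)
cv2.imwrite("pics/both2.png",np.hstack([a,b])[:,:,::-1])
```

```text
t 4.85 tcp stand [-0.1337 -0.0993  0.1981] F stand [ 0.9892 -0.5266  0.9553] w 0.3009976490868747
tool x,y in stand [np.float64(0.0069658006955642835), np.float64(0.0007378857389298553)] [np.float64(-0.0033645174771070583), np.float64(-0.9999940501766751)] xz -0.9999700783737562
```

View pics/both2.png

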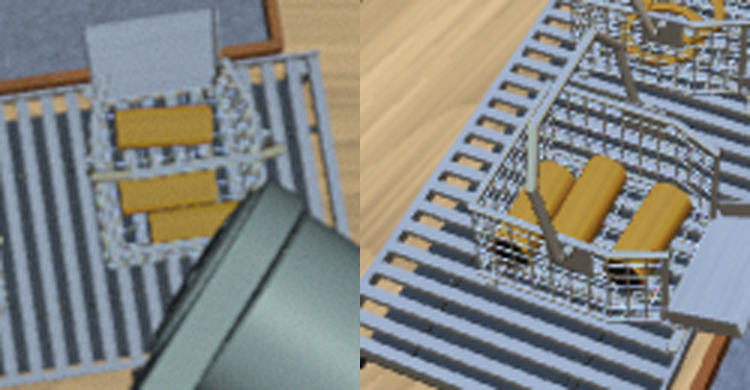

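The basket is upright, squared and at the lip: spout edge at top crop (86,27)-(213,10), bail bar at about (115,176)-(250,157).

Run:
```python
from h import *
U=lambda x,y:(310+(x+.5)/3-.5,135+(y+.5)/3-.5); V=lambda x,y:(235+(x+.5)/3-.5,225+(y+.5)/3-.5)
L,R=[st(onz("top",*U(*p),.082)) for p in((86,27),(213,10))]; print(L,R,"yaw",-np.arctan2((L-R)[0],(L-R)[1]),"foot x",((L+R)/2)[0]-.043)
p,d=ray("top",*U(183,167));q,e=ray("scene",*V(563,82))
s=np.linalg.lstsq(np.c_[d,-e],q-p,rcond=None)[0]; print("bar",st(p+s[0]*d),st(q+s[1]*e))
```

```text
[ 0.1403 -0.0545  0.082 ] [ 0.1393 -0.1498  0.082 ] yaw -0.010254812169647826 foot x 0.09681285142483302
bar [ 0.0049 -0.0942  0.2043] [ 0.2023 -0.0447  0.2315]
```

Step 1 looks met: foot x ≈ 0.097, yaw ≈ -0.6°. Now I bring the fingers behind the bail bar and swing it to its stop.

carry_out:
  deltas:
    - [0.4,[0.012,0,-0.03],[0,0,0]]
    - [0.4,[0,0,-0.03],[0,0,0]]
    - [0.4,[0,0,-0.03],[0,0,0]]
    - [0.4,[0,0,-0.02],[0,0,0]]
    - [0.4,[0,0,-0.01],[0,0,0]]
    - [0.4,[0,0,-0.01],[0,0,0]]
    - [0.4,[0,0,0],[0,0,0]]

```text
time_s: 5.75
tcp_pos: [0.5294, -0.0917, 0.1659]
ee_rot: [[-0.021, 0.152, -0.988], [0.012, -0.988, -0.152], [-1.0, -0.015, 0.019]]
contact_force: [-0.4, -0.7, -0.3]
gripper_width: 0.297
```

```bash
python3 -c "from h import *; rep()"
```

```text
t 5.75 tcp stand [-0.0083 -0.0923  0.1659] F stand [-0.531  -0.612  -0.2813] w 0.29653677529936584
tool x,y in stand [np.float64(-0.018895137667033414), np.float64(-0.0003010479145142464)] [np.float64(0.014976340638516881), np.float64(-0.9998878481588487)] xz -0.9997092992433465
```

carry_out:
  deltas:
    - [0.4,[-0.02,0.006,0],[0,0.019,0.015]]
    - [0.4,[0,0,-0.006],[0,0,0]]
    - [0.4,[0,0,-0.006],[0,0,0]]
    - [0.4,[0,0,-0.005],[0,0,0]]
    - [0.4,[0,0,-0.005],[0,0,0]]
    - [0.4,[0,0,-0.005],[0,0,0]]

```text
time_s: 6.35
tcp_pos: [0.5554, -0.0931, 0.1826]
ee_rot: [[-0.006, 0.15, -0.989], [0.002, -0.989, -0.15], [-1.0, -0.003, 0.005]]
contact_force: [-0.3, -0.6, -0.0]
gripper_width: 0.3
```

```bash
python3 -c "from h import *; rep()"
```

```text
t 6.35 tcp stand [ 0.0172 -0.0976  0.1826] F stand [-0.353  -0.5977 -0.0368] w 0.29950434860510405
tool x,y in stand [np.float64(-0.00541034050972724), np.float64(-0.0016642629012040583)] [np.float64(0.0031879585631505083), np.float64(-0.9999935620844245)] xz -0.9999802823734918
```

carry_out:
  deltas:
    - [0.4,[0,0,-0.005],[0,0,0]]
    - [0.4,[0,0,-0.005],[0,0,0]]
    - [0.4,[0,0,-0.005],[0,0,0]]

```text
time_s: 6.65
tcp_pos: [0.5713, -0.0903, 0.1816]
ee_rot: [[-0.007, 0.151, -0.989], [0.003, -0.989, -0.151], [-1.0, -0.004, 0.007]]
contact_force: [-0.1, -0.5, -0.1]
gripper_width: 0.302
```

carry_out:
  deltas:
    - [0.4,[0,0,-0.005],[0,0,0]]
    - [0.4,[0,0,-0.005],[0,0,0]]
    - [0.4,[0,0,-0.005],[0,0,0]]

```text
time_s: 6.95
tcp_pos: [0.5875, -0.0878, 0.1813]
ee_rot: [[-0.007, 0.151, -0.989], [0.003, -0.989, -0.151], [-1.0, -0.004, 0.007]]
contact_force: [0.6, -0.2, -0.8]
gripper_width: 0.297
```

Run:
```python
from h import *
rep(); a=cv2.resize(robot.read_camera("scene")[165:385,215:415],(600,600)[:1]+(600,),interpolation=2); cv2.imwrite("pics/tip1.png",a[:,:,::-1])
```

```text
t 6.95 tcp stand [ 0.0498 -0.0972  0.1813] F stand [ 0.6142 -0.2506 -0.7558] w 0.2974766492430209
tool x,y in stand [np.float64(-0.006897911211996258), np.float64(-0.0012341074879944553)] [np.float64(0.004087109981758488), np.float64(-0.9999909205871343)] xz -0.999967856659857
```

View pics/tip1.png

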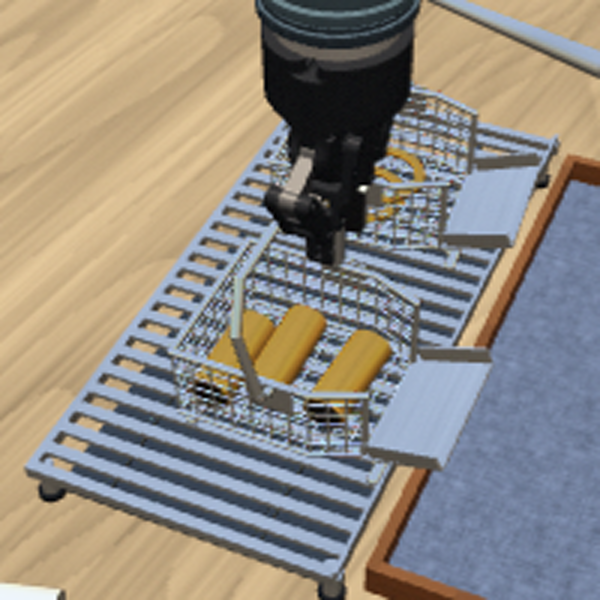

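Run:
```python
from h import *
w=lambda x,y,z:[*(O+x*ex+y*ey),z]
for n,P in dict(tcp=(.0498,-.097,.181),tipL=(.0498,-.07,.185),tipR=(.0498,-.124,.185),barR0=(.003,-.14,.207),barL0=(.003,-.06,.207),barR_up=(.024,-.14,.21),barRtilt=(.06,-.14,.222),barLtilt=(.06,-.06,.222)).items():
    u,v=proj("scene",w(*P)); print(n,round(u,1),round(v,1),"crop",round((u-215)*3),round((v-165)*2.727))
```

```text
tcp 326.8 266.3 crop 335 276
tipL 332.7 254.6 crop 353 244
tipR 320.7 275.5 crop 317 301
barR0 291.9 265.6 crop 231 274
barL0 311.3 235.3 crop 289 192
barR_up 302.8 268.1 crop 264 281
barRtilt 322.2 269.8 crop 322 286
barLtilt 340.3 238.3 crop 376 200
```

Run:
```python
from h import *
a=robot.read_camera("scene")[205:325,270:370]; a=cv2.resize(a,(500,600),interpolation=2); cv2.imwrite("pics/z1.png",a[:,:,::-1])
```

```text
(no output)
```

View pics/z1.png

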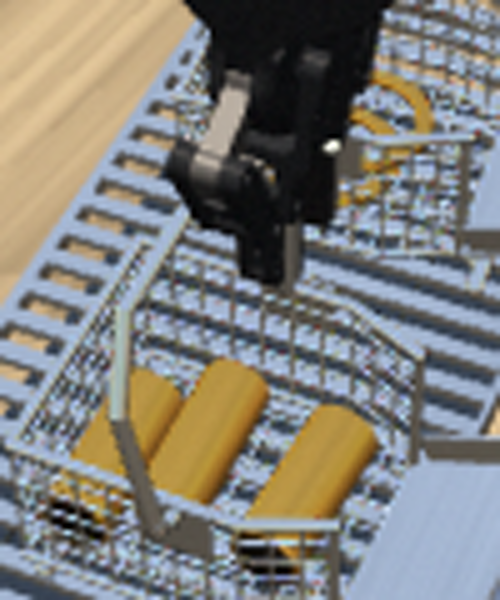

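Run:
```python
from h import *
for uv in((322.5,261.5),(328,263)):
    p,d=ray("scene",*uv)
    for z in(.18,.19,.2,.21,.22): print(uv,st(p+d*(z-p[2])/d[2]))
o=robot.get_obs(); R=o["ee_rot"]; print(R, o["joint_pos"])
u=proj("scene",o["tcp_pos"]); print(u, proj("scene",o["tcp_pos"]-.019*R[:,0]))
```

```text
(322.5, 261.5) [ 0.0377 -0.0887  0.18  ]
(322.5, 261.5) [ 0.0414 -0.0968  0.19  ]
(322.5, 261.5) [ 0.0451 -0.105   0.2   ]
(322.5, 261.5) [ 0.0487 -0.1131  0.21  ]
(322.5, 261.5) [ 0.0524 -0.1213  0.22  ]
(328, 263) [ 0.0483 -0.0881  0.18  ]
(328, 263) [ 0.0518 -0.0963  0.19  ]
(328, 263) [ 0.0553 -0.1044  0.2   ]
(328, 263) [ 0.0588 -0.1125  0.21  ]
(328, 263) [ 0.0622 -0.1207  0.22  ]
[[-0.0072  0.1509 -0.9885]
 [ 0.003  -0.9885 -0.1509]
 [-1.     -0.004   0.0067]] [-0.348   0.2434  1.5669  0.0004  1.3391  1.0713]
(np.float64(326.8110793258269), np.float64(266.29554931309286)) (np.float64(326.84083430108035), np.float64(259.22641940955464))
```

The enlarged view shows the bail still leaning back (corner at (125,310)) with the fingertips on its front side (262,280). The tips look about 20 mm higher than expected at this opening, so they passed over the bar. Nothing was disturbed. I'll lift, go back behind it with the fingers shut (tips then at the TCP), and come in lower.

carry_out:
  deltas:
    - [1,[-0.03,0,0],[0,0,0]]
    - [1,[-0.03,0,0],[0,0.007,0.004]]
    - [1,[-0.01,0,0.02],[0,0,0]]
    - [1,[0,0,0.03],[0,0,0]]
    - [1,[0,0,0.03],[0,0,0]]
    - [1,[0,0,0.03],[0,0,0]]
    - [1,[0,0,0.01],[0,0,0]]
    - [1,[0.02,0,0],[0,0,0]]
    - [1,[0.03,0,0],[0,0,0]]
    - [1,[0,0,0],[0,0,0]]

```text
time_s: 8.05
tcp_pos: [0.4667, -0.1073, 0.2045]
ee_rot: [[0.005, 0.151, -0.989], [-0.003, -0.989, -0.151], [-1.0, 0.003, -0.004]]
contact_force: [-0.1, 0.4, -0.8]
gripper_width: -0.001
```

```bash
python3 -c "from h import *; rep()"
```

```text
t 8.05 tcp stand [-0.0726 -0.0982  0.2045] F stand [-0.0728  0.3731 -0.8243] w -0.0013960420272002352
tool x,y in stand [np.float64(0.004083690368339879), np.float64(-0.0013763338005915258)] [np.float64(-0.0033813739247686224), np.float64(-0.9999933548907158)] xz -0.9999859447929037
```

carry_out:
  deltas:
    - [1,[0.025,0,0],[0,0,0]]
    - [1,[0.012,0,0],[0,0,0]]
    - [1,[0,0,-0.015],[0,0,0]]
    - [1,[0,0,-0.01],[0,0,0]]
    - [1,[0,0,-0.01],[0,0,0]]
    - [1,[0,0,-0.01],[0,0,0]]
    - [1,[0,0,-0.01],[0,0,0]]
    - [1,[0,0,-0.01],[0,0,0]]

```text
time_s: 8.85
tcp_pos: [0.5393, -0.0986, 0.1735]
ee_rot: [[0.011, 0.151, -0.989], [-0.006, -0.989, -0.151], [-1.0, 0.007, -0.01]]
contact_force: [-0.4, -0.8, 1.3]
gripper_width: 0.002
```

```bash
python3 -c "from h import *; rep()"
```

```text
t 8.85 tcp stand [ 0.0005 -0.1006  0.1735] F stand [-0.5506 -0.7541  1.2592] w 0.001553143200040862
tool x,y in stand [np.float64(0.01017806974068245), np.float64(-0.0013579038585427325)] [np.float64(-0.007387992185050301), np.float64(-0.9999718856823872)] xz -0.9999209091062291
```

carry_out:
  deltas:
    - [1,[0,0,-0.005],[0,0,0]]
    - [1,[0,0,-0.004],[0,0,0]]
    - [1,[0,0,-0.004],[0,0,0]]
    - [1,[0,0,-0.004],[0,0,0]]

```text
time_s: 9.25
tcp_pos: [0.5571, -0.0959, 0.1741]
ee_rot: [[0.008, 0.151, -0.988], [-0.006, -0.988, -0.151], [-1.0, 0.008, -0.007]]
contact_force: [-3.6, -1.1, 2.8]
gripper_width: 0.001
```

```bash
python3 -c "from h import *; rep()"
```

```text
t 9.25 tcp stand [ 0.0185 -0.1007  0.1741] F stand [-3.6829 -0.5446  2.8131] w 0.0010971897738212433
tool x,y in stand [np.float64(0.007372334516490455), np.float64(-0.000569336813439494)] [np.float64(-0.007554404933285194), np.float64(-0.9999713331586533)] xz -0.9999442882730422
```

The fingers are now pushing the bail at its stop (−3.7 N at tcp x 0.0185). Continuing to tip.

carry_out:
  deltas:
    - [1,[0,0,-0.005],[0,0,0]]
    - [1,[0,0,-0.005],[0,0,0]]
    - [1,[0,0,-0.005],[0,0,0]]
    - [1,[0,0,-0.005],[0,0,0]]
    - [1,[0,0,-0.005],[0,0,0]]
    - [1,[0,0,-0.005],[0,0,0]]
    - [1,[0,0,-0.005],[0,0,0]]
    - [1,[0,0,-0.005],[0,0,0]]

```text
time_s: 10.05
tcp_pos: [0.6001, -0.0893, 0.1741]
ee_rot: [[0.009, 0.151, -0.989], [-0.006, -0.989, -0.151], [-1.0, 0.007, -0.008]]
contact_force: [-1.7, -0.3, 0.7]
gripper_width: -0.001
```

Run:
```python
from h import *
rep(); a=robot.read_camera("scene")[165:385,215:435]; a=cv2.resize(a,(600,600),interpolation=2); cv2.imwrite("pics/tip2.png",a[:,:,::-1])
```

```text
t 10.05 tcp stand [ 0.0619 -0.1006  0.1741] F stand [-1.713  -0.0385  0.6938] w -0.0006623446487865125
tool x,y in stand [np.float64(0.00809321696344512), np.float64(-0.0011643262936166156)] [np.float64(-0.007235665135397224), np.float64(-0.9999732108500506)] xz -0.9999410707582875
```

View pics/tip2.png

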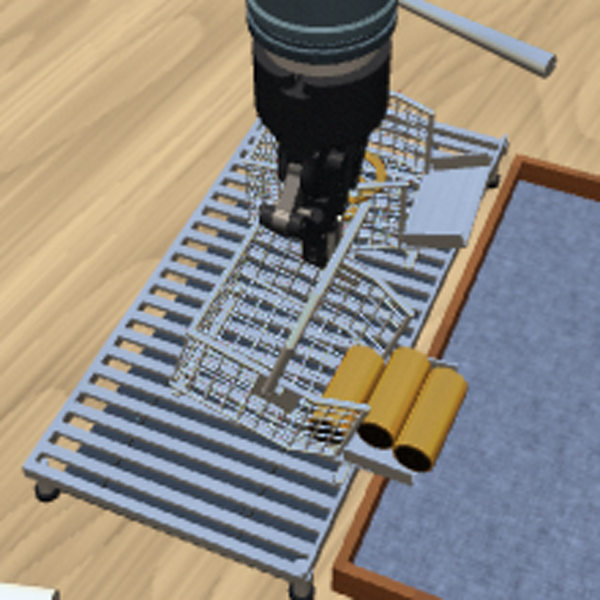

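The basket is tipping about its foot, with all three tubes rolled onto the spout side at (355,380), (400,390) and (435,415). Continuing.

carry_out:
  deltas:
    - [1,[0,0,-0.004],[0,0,0]]
    - [1,[0,0,-0.004],[0,0,0]]
    - [1,[0,0,-0.004],[0,0,0]]
    - [1,[0,0,-0.004],[0,0,0]]
    - [1,[0,0,-0.004],[0,0,0]]
    - [1,[0,0,-0.004],[0,0,0]]
    - [1,[0,0,-0.004],[0,0,0]]
    - [1,[0,0,-0.004],[0,0,0]]
    - [1,[0,0,-0.004],[0,0,0]]
    - [1,[0,0,-0.004],[0,0,0]]

```text
time_s: 11.1
tcp_pos: [0.6433, -0.0824, 0.1736]
ee_rot: [[0.009, 0.151, -0.989], [-0.005, -0.989, -0.151], [-1.0, 0.007, -0.008]]
contact_force: [-0.8, -0.6, -0.9]
gripper_width: -0.004
```

Run:
```python
from h import *
rep(); a=robot.read_camera("scene")[165:385,215:435]; a=cv2.resize(a,(600,600),interpolation=2); cv2.imwrite("pics/tip3.png",a[:,:,::-1])
```

```text
t 11.1 tcp stand [ 0.1057 -0.1004  0.1736] F stand [-0.9052 -0.4923 -0.9097] w -0.00406620850807001
tool x,y in stand [np.float64(0.007935513553452038), np.float64(-0.0011449329137927387)] [np.float64(-0.00654227665920954), np.float64(-0.9999780017125924)] xz -0.9999471117217936
```

View pics/tip3.png

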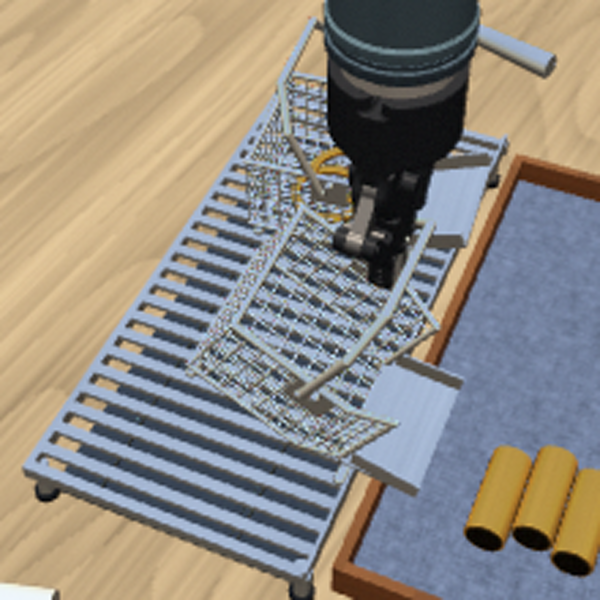

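All three tubes lie in the tray at (498,500), (545,500) and (590,520), and the basket is empty. Letting it down slowly.

carry_out:
  deltas:
    - [1,[0,0,0.003],[0,0,0]]
    - [1,[0,0,0.004],[0,0,0]]
    - [1,[0,0,0.004],[0,0,0]]
    - [1,[0,0,0.004],[0,0,0]]
    - [1,[0,0,0.004],[0,0,0]]
    - [1,[0,0,0.004],[0,0,0]]
    - [1,[0,0,0.004],[0,0,0]]
    - [1,[0,0,0.004],[0,0,0]]
    - [1,[0,0,0.004],[0,0,0]]
    - [1,[0,0,0.004],[0,0,0]]
    - [1,[0,0,0.004],[0,0,0]]
    - [1,[0,0,0.004],[0,0,0]]
    - [1,[0,0,0.004],[0,0,0]]
    - [1,[0,0,0.004],[0,0,0]]
    - [1,[0,0,0.004],[0,0,0]]
    - [1,[0,0,0.004],[0,0,0]]

```text
time_s: 12.75
tcp_pos: [0.5755, -0.0927, 0.173]
ee_rot: [[0.009, 0.151, -0.989], [-0.005, -0.989, -0.151], [-1.0, 0.007, -0.008]]
contact_force: [-0.9, 0.1, -0.7]
gripper_width: 0.001
```

```bash
python3 -c "from h import *; rep()"
```

```text
t 12.75 tcp stand [ 0.0371 -0.1003  0.173 ] F stand [-0.8954  0.2365 -0.7112] w 0.0014198320350202155
tool x,y in stand [np.float64(0.007660004653193994), np.float64(-0.0012078925652646091)] [np.float64(-0.006635942149906837), np.float64(-0.9999773124746524)] xz -0.9999486429814763
```

carry_out:
  deltas:
    - [1,[0,0,0.004],[0,0,0]]
    - [1,[0,0,0.003],[0,0,0]]
    - [1,[0,0,0.003],[0,0,0]]
    - [1,[0,0,0.003],[0,0,0]]
    - [1,[0,0,0.003],[0,0,0]]
    - [1,[0,0,0.003],[0,0,0]]
    - [1,[0,0,0.003],[0,0,0]]
    - [1,[0,0,0.003],[0,0,0]]

```text
time_s: 13.55
tcp_pos: [0.5486, -0.0969, 0.1729]
ee_rot: [[0.009, 0.151, -0.989], [-0.006, -0.989, -0.151], [-1.0, 0.007, -0.008]]
contact_force: [0.0, -0.3, 0.0]
gripper_width: -0.002
```

```bash
python3 -c "from h import *; rep()"
```

```text
t 13.55 tcp stand [ 0.0099 -0.1003  0.1729] F stand [-0.0293 -0.3217  0.043 ] w -0.002043002485776434
tool x,y in stand [np.float64(0.008133266605560052), np.float64(-0.0012068790354266788)] [np.float64(-0.006837992214736082), np.float64(-0.9999759579266319)] xz -0.9999435443247754
```

carry_out:
  deltas:
    - [1,[0,0,0.005],[0,0,0]]
    - [1,[0,0,0.01],[0,0,0]]
    - [1,[0,0,0.02],[0,0,0]]
    - [1,[0,0,0.03],[0,0,0]]
    - [1,[0,0,0.03],[0,0,0]]
    - [1,[-0.02,0,0.03],[0,0,0]]
    - [1,[-0.03,0,0.03],[0,0,0]]
    - [1,[-0.03,0,0],[0,0,0]]
    - [1,[0,0,0],[0,0,0]]
    - [1,[0,0,0],[0,0,0]]
    - [1,[0,0,0],[0,0,0]]

```text
time_s: 14.65
tcp_pos: [0.3846, -0.12, 0.2529]
ee_rot: [[0.013, 0.151, -0.988], [-0.008, -0.989, -0.151], [-1.0, 0.009, -0.011]]
contact_force: [0.6, 0.2, 0.1]
gripper_width: -0.003
```

Run:
```python
from h import *
rep(); a=cv2.resize(robot.read_camera("top")[60:290,200:440],None,fx=1.6,fy=1.6,interpolation=2); b=robot.read_camera("scene")[160:430,215:500]; b=cv2.resize(b,(388,368),interpolation=2)
cv2.imwrite("pics/end.png",np.hstack([a,b])[:,:,::-1])
```

```text
t 14.65 tcp stand [-0.1557 -0.0983  0.2529] F stand [0.6446 0.0758 0.1203] w -0.0033456302421721713
tool x,y in stand [np.float64(0.011232451388754875), np.float64(-0.0012081810498035307)] [np.float64(-0.009359071220414475), np.float64(-0.9999555945225733)] xz -0.9998931141985581
```

View pics/end.png

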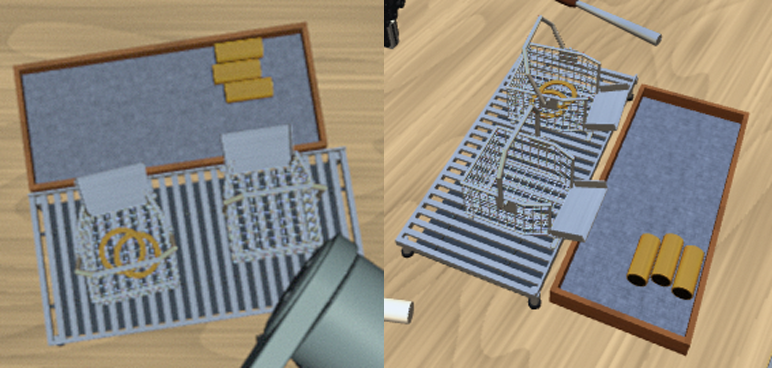

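In the top view (left), the three tubes lie in the tray at (238,48), (236,70) and (248,90). The basket stands level at the lip, empty, and the bangle basket hasn't moved. I'll wait a second for things to settle, then hand in.

carry_out:
  deltas:
    - [1,[0,0,0],[0,0,0]]
    - [1,[0,0,0],[0,0,0]]
    - [1,[0,0,0],[0,0,0]]
    - [1,[0,0,0],[0,0,0]]
    - [1,[0,0,0],[0,0,0]]
    - [1,[0,0,0],[0,0,0]]
    - [1,[0,0,0],[0,0,0]]
    - [1,[0,0,0],[0,0,0]]

```text
time_s: 15.55
tcp_pos: [0.3837, -0.1186, 0.2493]
ee_rot: [[0.006, 0.152, -0.988], [-0.003, -0.988, -0.152], [-1.0, 0.004, -0.005]]
contact_force: [-0.2, 0.6, 0.4]
gripper_width: -0.005
```

Run:
```python
from h import *
def c():
    h=cv2.cvtColor(robot.read_camera("top"),cv2.COLOR_RGB2HSV)[75:130,330:400]; m=cv2.inRange(h,(15,150,90),(30,255,255)); return np.array(cv2.moments(m,True)["m10"])/m.astype(bool).sum(),m.astype(bool).sum()
print(c(),c()); print(robot.hand_in())
```

```text
(np.float64(21.03842549203374), np.int64(1067)) (np.float64(21.53211009174312), np.int64(1090))
the job is handed in; nothing more can be done
None
```

I pushed the tube basket square against the lip (measured foot x ≈ 0.097 m, yaw ≈ 0.6°) and tipped it over its front foot by the bail. All three tubes rolled out into the tray. I then let the basket back down slowly, backed the arm off and handed the job in at about 15.6 s. The hand-in reports no verdict.

- **Missed first try:** my first reach for the bail passed over the bar to its front side. The fingertips at that partial opening appeared about 20 mm higher than expected, and I did not resolve why. The pictures showed nothing disturbed. I went back behind the bar with the fingers shut and lower, and that worked.
- **Last checks:** the final pictures show three tubes inside the tray walls, the basket standing empty behind the lip, and the bangle basket where it was. I did not check the mallet or the mandrel by measurement.
- **Loose end:** two frames just before hand-in put the tubes' mask centre 0.5 px apart. The mask area also changed by 2%, so I took it as image noise. I did not check further that the tubes were fully still.

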